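Set up the chocolate melting pot and switch the hob on to six

ROBOT

A 6-joint arm with a two-finger parallel gripper is mounted at the origin on the work surface. World frame = base frame: x ahead of the robot, y to its left, z up, the work surface at z = 0. Lengths are in mm, angles in rad, forces in N, time in s.
With the tool pointing down it reaches from about 275 to 1000 mm from the base axis. Payload 8.4 kg.
Tool frame: the origin (TCP) lies at the very end of the fingers, on their centre line; the grasp point (between the pads) lies behind it (r.grip_point_offset is the x of the grasp point in the tool frame, in mm); x points along the fingers, z is the direction in which the jaws open and shut, and the axes are right-handed (so a half turn about x gives the same grasp; the last joint's range is limited). The gripper opens to 85 mm and grips with 20 to 120 N. Pads are 22 mm wide; open, the fingers measure 114 mm over their backs; the gripper's body (76 mm by 85 mm) begins 54 mm behind the grasp point. The pads swing forward as they close: fully open they stand 13 mm farther back than shut.
Start: joints at [-1.186, 0.353, 1.633, -0, 1.155, -0.002], TCP at [235.765, -578.829, 231.281] pointing down, gripper open.
Joint ranges: [-2.63, 2.63], [-0.92, 2.1], [0.06, 2.66], [-1.3, 4.44], [0, 2.69], [-3.02, 3.02]. Speed limits (rad/s): [2.22, 2.22, 2.79, 3.14, 3.14, 3.14].

INTERFACE

Orientations are given as [roll, pitch, yaw] about the fixed x, y, z axes, in that order (R = Rz(yaw) Ry(pitch) Rx(roll)).
In Python, from rig import r, vision, order gives the robot as it stands. The module is installed in compiled form; this text tells all that it offers.
- The arm moves only by the tool step_arm, never from a script. Its argument "rows" is a list of rows, each a list of 7 numbers: the shift along the world's x, y, z in mm, then the turn, a rotation vector about the world's x, y, z in rad, then the finger opening in mm, from 0 to 85.4. A call has exactly 8 rows; each row is the pose to reach, as a shift and turn from the pose measured when the call began; what a row does not reach only later rows make up. A row lasts 1/8 s, in which the tool goes at most 62.5 mm and 10.7 degrees, less where a joint would pass 70% of its speed; a pose out of reach is approached as far as the arm can. A call with a gripper value outside its range is refused whole. The fingers move at their own pace and stop on an object; "force" is the grip in N (left out, the last holds). Time passes only in rows, so rows that repeat a pose let the fingers close, or fill a call up. It gives the time, the measured TCP pose, the force and the opening at its end, in the units of the state.
- r.sense(): the state, without advancing time (a new reading comes with each control period).
- vision.grab_frame(name): name is "scene" or "top" or "wrist"; returns (picture, depth): 384x512x3 uint8, red, green, blue; 384x512 float32, mm along the optical axis (not along the pixel's ray), 0 where there is no reading.
- vision.camera_info(name): a dict with "K" (3x3 intrinsics, pixels), "origin" and "attitude" of the camera in the world; the wrist camera has in their place "tool_from_camera" (4x4, takes a point from camera to tool coordinates, whose origin is the TCP and whose axes are the tool frame's). Camera axes: x right, y down, z forward; pixel columns grow to the right and rows downward; lengths in mm; the calibration is good to about 2 mm. A picture is of the moment at which its call begins: read the wrist's pose just before it. camera_info takes no time and is no camera call.
- order.sign_off(): hands the job in, once; it reports no verdict.
The state is a dict: "clock": time; "qpos": joint angles; "qvel": joint speeds; "joint_efforts": joint torques, N m; "eef_pos": TCP position; "tcp_rot": TCP orientation; "contact_force": force on the tool from outside, world axes, zero at the start; "wrist_torque": the same for the moment, N m; "opening": opening from 0.0 (shut) to 1.0 (fully open).
Only numpy, scipy, OpenCV 4.12 (cv2) and the standard library are available. Lean on these libraries where they do the work, as an engineer would, in place of code of your own. Each camera call takes 0.05 s, during which the arm holds its last target.

TASK

Stand the copper melting pot upright in the water pan on the hob, lowering it gently until it sits on the pan's floor, with the two handles turned at least a hand's breadth apart at their ends and the pan left in place on the hob's cooking ring. Then turn the hob's knob clockwise to level six, which is the sixth click up from off (the red dot), and let go of everything. Do not tip the copper pot on the way, and leave the jug, the jars, the ramekin and the spatula where they stand.

Things in the scene. Friction and masses are not known exactly. Their poses are not given: they have to be found in the camera images.
- hob: Fixed steel table-top hob, 280 deep (x) by 370 wide (y) mm, top 60 mm up. Origin: centre of its underside; x away from the robot (varying yaw), y left, z up. Black cooking surface on its +y part. On its -y part a console (x -80 to 50, y -180 to -64, up to 140 mm above the table) whose face slopes up away from the robot, 35 degrees from level; the knob is on it.
- plate (a point): Centre of the hob's cooking ring (grey ring, 188 mm across), at the cooking surface, 60 mm above the table. Axes as the hob.
- knob (a joint): Knob angle, rad. 0 is off, at a stop, pointer on the large white dot; grows clockwise seen facing the console. Ten clicked positions 0.419 rad apart, level 0 (off) to 9 (3.77, other stop); level six is 2.513, pointer on the red dot; other dots are black. A sprung detent pulls it to the nearest position on release; a click takes about 0.1 N m. Starts between off and level 3.
- knob_grip (a point): On the knob's axis, mid-grip. z: the axis, out of the console (35 degrees from vertical, towards the robot); x: the pointer's way, along the bar. The knob is a black bar 60 mm long (x), 16 mm thick (y), white pointer line. From this point the bar's top is 14 mm up along z, the top of its round foot (64 mm across) 26 mm down, the console face 38 mm down.
- pan: Steel water pan, loose on the cooking ring: 160 mm across, 65 mm high, wall 4 mm, floor 5 mm thick, 148 mm clear inside at the floor; 0.6 to 1 kg. Origin: centre of its underside; z up. Its straight black handle (16 mm wide, 14 thick) points along x, 54 mm above the underside, 78 to 190 mm from the axis; it starts pointing 20 to 160 degrees anticlockwise from the hob's x.
- pan_tip (a point): Outer end of the pan's black handle, on its centre line, 190 mm from the pan's axis.
- melter: Copper melting pot, upright on the table left of the hob, in one of two places (the jug in the other). 110 mm across the rim, 104 the foot, 100 high, wall 4 mm; 0.2 to 0.4 kg. Origin: centre of its underside; z up. Its straight light wooden handle (16 mm wide, 14 thick) points along x, 90 mm above the underside, 53 to 165 mm from the axis.
- melter_grip (a point): Point on the centre line of the copper pot's handle to grip, 108 mm from the pot's axis, 90 mm above its underside; x along the handle, outward, z up.
- melter_tip (a point): Outer end of the copper pot's handle, on its centre line, 165 mm from its axis.
- jug: White ceramic jug, 90 mm across, 110 mm high, handle along x reaching 69 mm from its axis; leave alone. Origin: centre of its underside.
- canister: Blue ceramic jar with wooden cap, 84 mm across, 130 mm high; leave alone. Origin: centre of its underside.
- ramekin: Small white bowl, 84 mm across, 45 mm high; leave alone. Origin: centre of its underside.
- sugar: Amber jar with white cap, 72 mm across, 100 mm high; leave alone. Origin: centre of its underside.
- spatula: Spatula with red handle, 200 mm long, lying on the table; leave alone. Origin: middle of its length, on the table.
Things that resemble listed ones, but are neither listed nor needed, are in the scene too. There is more than one size of the melter; the one meant has the size given above.

How it is judged (in metres and radians):
On the way, in this order (a step that is already met when the one before it is completed fails the run):
1. the copper pot stands on the floor of the pan, handles apart, let go of (horizontal distance between melter and pan below 0.03 m and z of melter in the frame of pan between 0 and 0.01 m and angle between melter's own z axis and vertical below 0.1 rad and horizontal distance between melter_tip and pan_tip above 0.1 m and horizontal distance between pan and plate below 0.04 m and angle between pan's own z axis and vertical below 0.05 rad and z of pan in the frame of plate below 0.008 m and contact force between the fingers and melter below 0.5 N), for 0.2 s.
2. the knob is at level six (value of joint knob between 2.36328 and 2.66328 rad), for 0.2 s.
At the end, for the whole second after the job is handed in: The copper pot stands upright (0.10 rad) on the pan's floor, its axis within 30 mm of the pan's; handle ends over 100 mm apart; the pan level on the cooking ring, within 40 mm of its centre; the knob at level six (2.513 rad, within 0.15); all at rest (all of step 2 and horizontal distance between melter and pan below 0.03 m and z of melter in the frame of pan between 0 and 0.01 m and angle between melter's own z axis and vertical below 0.1 rad and horizontal distance between melter_tip and pan_tip above 0.1 m and horizontal distance between pan and plate below 0.04 m and angle between pan's own z axis and vertical below 0.05 rad and z of pan in the frame of plate below 0.008 m and linear speed of each of melter, pan below 0.02 m/s and velocity of joint knob between -0.1 and 0.1 rad/s); the robot touches nothing.
It fails at once if a bystander (jug, canister, ramekin, sugar jar or spatula) is moved by more than 30 mm (distance of any of jug, canister, ramekin, sugar, spatula from where it was at the start of the episode above 0.03 m).
It fails at once if the copper pot is tipped by more than 0.6 rad (angle between melter's own z axis and vertical above 0.6 rad).
It fails at once if the copper pot is dropped: it moves faster than 0.3 m/s within 25 mm of the pan's floor (horizontal distance between melter and pan below 0.05 m and z of melter in the frame of pan between 0 and 0.03 m and linear speed of melter above 0.3 m/s).
It also fails if it takes over 58 s, if anything falls off the work surface, if the arm or the gripper's body presses on something with over 40 N, if the wrist force passes 120 N, or if a joint passes its speed limit or range.

## Working session

There is one attempt and no reset: what is moved stays moved. The work goes in short steps, Python scripts to look and compute and a tool call to move; the robot and the scene stay as the last step left them, time stands still between calls to the robot, and variables do not carry over. Pictures are saved under pics/ and viewed, and the job is handed in when it is done.

Besides the shell and the picture viewer there is one more tool, called after "Call:" by a JSON object that holds its "fn" and its "kwargs", one argument or row to a line. step_arm: Moves the arm, as the interface text tells. Its arguments: {"type":"object","properties":{"rows":{"type":"array"},"force":{"type":"number"}},"required":["rows"]}

```bash
mkdir -p pics; cat > h.py <<'E'
import numpy as np, cv2
from scipy.spatial.transform import Rotation as Ro
from rig import r, vision, order
def save(n,name):
    p,d=vision.grab_frame(n); np.save(f'pics/{name}_d.npy',d); np.save(f'pics/{name}_p.npy',p)
    cv2.imwrite(f'pics/{name}.png',p[:,:,::-1]); return p,d
def world(n,u,v,z,cam=None):
    c=vision.camera_info(n) if cam is None else cam
    K=np.array(c['K']); x=np.array([(u-K[0,2])/K[0,0]*z,(v-K[1,2])/K[1,1]*z,z])
    return Att(c)@x+np.array(c['origin'])
def Att(c):
    a=np.array(c['attitude'],float)
    return a if a.shape==(3,3) else Ro.from_euler('xyz',a).as_matrix()
def onplane(n,u,v,h,cam=None):
    c=vision.camera_info(n) if cam is None else cam
    K=np.array(c['K']); d=Att(c)@np.array([(u-K[0,2])/K[0,0],(v-K[1,2])/K[1,1],1.]); o=np.array(c['origin'])
    return o+d*(h-o[2])/d[2]
E
python3 - <<'E'
from h import *
for n in('top','scene','wrist'):print(n,vision.camera_info(n))
s=r.sense();print(s, r.grip_point_offset)
save('top','top0');save('scene','scene0')
E
```

```text
top {'K': array([[472.48042331,   0.        , 254.8534119 ],
       [  0.        , 472.48042331, 197.44117846],
       [  0.        ,   0.        ,   1.        ]]), 'origin': array([ 382.25620376,   52.98112836, 1801.56540124]), 'attitude': array([-3.08602238e+00,  7.57562124e-05, -1.55430913e+00])}
scene {'K': array([[374.94701964,   0.        , 255.88058852],
       [  0.        , 374.94701964, 194.48557577],
       [  0.        ,   0.        ,   1.        ]]), 'origin': array([1410.95534519,  488.58131736,  888.82355642]), 'attitude': array([-2.21166007,  0.01057552,  2.00996118])}
wrist {'K': array([[305.52252376,   0.        , 257.944775  ],
       [  0.        , 305.52252376, 193.39836056],
       [  0.        ,   0.        ,   1.        ]]), 'tool_from_camera': array([[ 1.36284455e-03, -2.62430176e-01,  9.64950022e-01,
        -1.42381650e+02],
       [-9.21725460e-05, -9.64950947e-01, -2.62430297e-01,
         6.56578797e+01],
       [ 9.99999067e-01,  2.68709800e-04, -1.33926700e-03,
         3.16411163e-01],
       [ 0.00000000e+00,  0.00000000e+00,  0.00000000e+00,
         1.00000000e+00]])}
{'clock': 0.0, 'qpos': array([-1.18642154e+00,  3.53658527e-01,  1.63413815e+00,  2.02348864e-05,
        1.15516485e+00, -2.40168077e-03]), 'qvel': array([-0.00046012, -0.00115222, -0.00049756, -0.00061942,  0.00052216,
        0.00082526]), 'joint_efforts': array([ 1.98450376e-03, -6.05258274e+01, -3.42064512e+01,  1.22504312e-04,
        9.22589796e-03,  2.73999353e-05]), 'eef_pos': array([ 235.58282769, -578.396032  ,  230.55346355]), 'tcp_rot': array([3.12567641, 1.56942732, 1.94164838]), 'contact_force': array([-0.189209  , -0.45351036, -0.06765984]), 'wrist_torque': array([ 0.01161458,  0.01090004, -0.04457323]), 'opening': 0.9952849559772802} -18.700000000000003
```

```bash
python3 -c "
import cv2
a=cv2.imread('pics/top0.png');cv2.imwrite('pics/top0b.png',cv2.resize(a,(800,600),interpolation=cv2.INTER_CUBIC))"
```

```text
(no output)
```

View pics/top0.png

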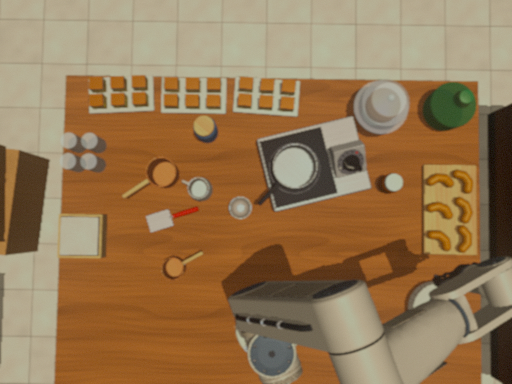

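View pics/scene0.png

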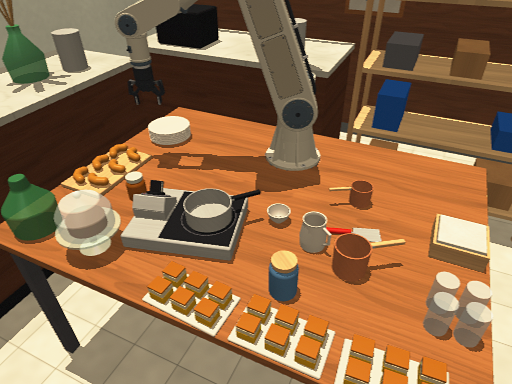

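View pics/top0b.png

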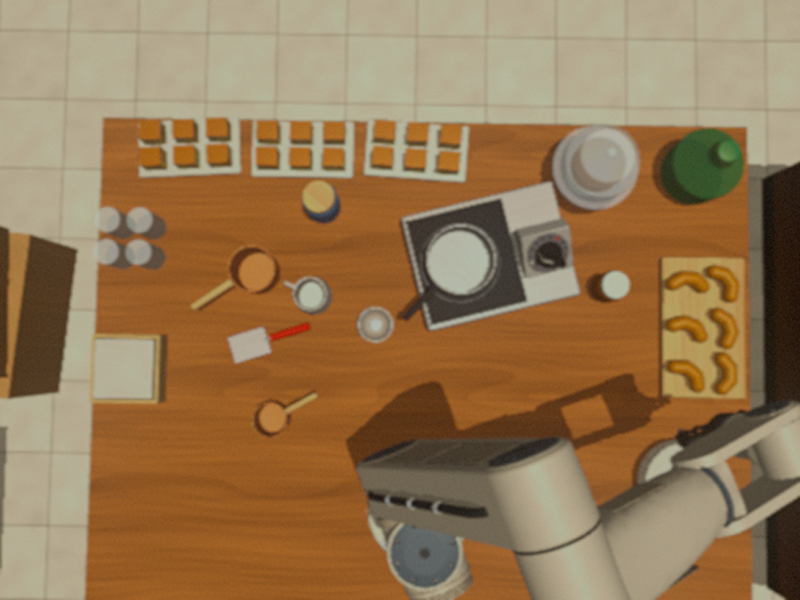

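The top picture shows the larger copper pot at about (162,173) with its handle end at (124,196). The pan is at (295,167) with its black handle end at (260,203), the knob at (350,161), and a smaller look-alike pot at (175,267). Next I enlarge these areas and measure them.

```bash
python3 - <<'E'
from h import *
p=np.load('pics/top0_p.npy')[:,:,::-1]
a=cv2.resize(p[145:215,110:230],(800,467),interpolation=cv2.INTER_CUBIC);cv2.imwrite('pics/cA.png',a)
b=cv2.resize(p[110:215,245:380],(771,600),interpolation=cv2.INTER_CUBIC);cv2.imwrite('pics/cB.png',b)
E
```

```text
(no output)
```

View pics/cA.png

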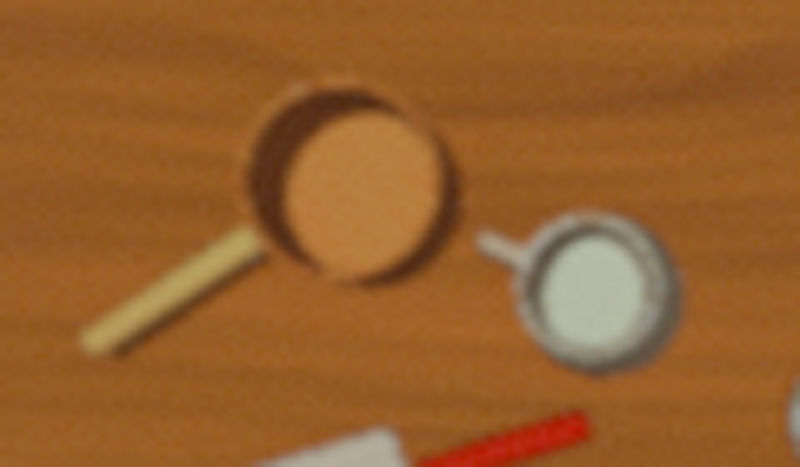

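View pics/cB.png

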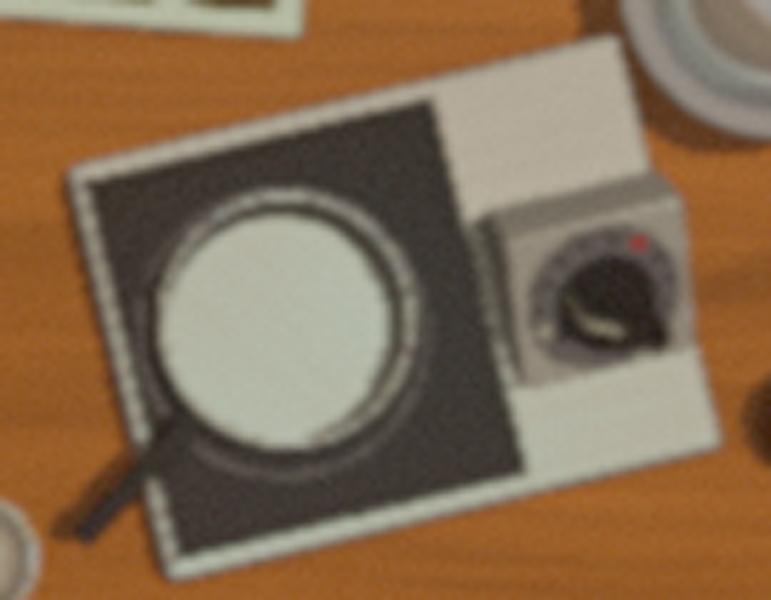

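```bash
python3 - <<'E'
from h import *
np.set_printoptions(precision=1,suppress=True)
A=lambda x,y:(110+(x+.5)/6.667-.5,145+(y+.5)/6.667-.5)
B=lambda x,y:(245+(x+.5)/5.714-.5,110+(y+.5)/5.714-.5)
P=lambda uv,h:onplane('top',*uv,h)
tip=P(A(93,346),92);inn=P(A(255,241),92);print('melter tip',tip,'in',inn,np.linalg.norm(tip-inn))
d=(inn-tip)/np.linalg.norm(inn-tip);print('axis est',tip+165*d,'handle yaw',np.degrees(np.arctan2(-d[1],-d[0])))
print('rim ctr',P(A(348,180),100), 'L',P(A(245,180),100),'T',P(A(348,76),100))
cs=[P(B(*c),60) for c in((70,168),(612,35),(720,445),(172,578))]
for c in cs:print('hob',c)
print([np.linalg.norm(cs[i]-cs[(i+1)%4]) for i in range(4)])
c=np.mean(cs,0);e=(cs[0]+cs[1]-cs[2]-cs[3]);print('ctr',c,'yaw',np.degrees(np.arctan2(e[1],e[0])), np.degrees(np.arctan2(*(cs[0]+cs[3]-cs[1]-cs[2])[[1,0]])))
t=P(B(82,530),121);i=P(B(175,425),121);print('pan tip',t,'in',i,np.degrees(np.arctan2(t[1]-i[1],t[0]-i[0])))
# pan rim
print('pan rim L,T,R',P(B(148,325),125),P(B(285,188),125),P(B(420,310),125),'B', P(B(290,465),125))
dep=np.load('pics/top0_d.npy')
W=np.array([[world('top',u,v,dep[v,u]) if dep[v,u]>0 else [np.nan]*3 for u in range(512)] for v in range(384)]);np.save('pics/W.npy',W)
def fit(mask):
    pts=W[mask][:,:2].astype(np.float32);return cv2.minEnclosingCircle(pts),len(pts),pts.mean(0)
def box(u0,u1,v0,v1,z0,z1):
    m=np.zeros((384,512),bool);m[v0:v1,u0:u1]=True
    return m&(W[...,2]>z0)&(W[...,2]<z1)
print('melter rim',fit(box(140,185,150,195,94,108)))
print('pan rim',fit(box(262,325,135,200,119,132)))
print('knob',fit(box(325,375,135,185,125,200)),np.nanmax(W[135:185,325:375,2]))
for n,v in dict(jug=(180,215,170,202,100,120),can=(185,225,105,145,110,145),ram=(225,255,192,222,38,55),sug=(378,408,170,196,90,112)).items(): print(n,fit(box(*v)))
E
```

```text
melter tip [473.  530.7  92. ] in [531.7 444.3  92. ] 104.45515158680088
axis est [565.8 394.2  92. ] handle yaw 124.20066778747189
rim ctr [565.1 392.9 100. ] L [564.1 448.8 100. ] T [621.8 394.5 100. ]
hob [696.8  50.9  60. ]
hob [ 790.1 -301.2   60. ]
hob [ 523.1 -372.4   60. ]
hob [431.2 -19.2  60. ]
[np.float64(364.2566163978585), np.float64(276.38607957023527), np.float64(364.94525011844047), np.float64(274.7041743363286)]
ctr [ 610.3 -160.5   60. ] yaw 14.860803672090572 104.7107295184627
pan tip [458.5  39.8 121. ] in [525.1 -17.2 121. ] 139.4249072915217
pan rim L,T,R [587.1   0.7 125. ] [674.7 -83.8 125. ] [ 599.3 -169.   125. ] B [500.9 -88.9 125. ]Traceback (most recent call last):
  File "<stdin>", line 17, in <module>
  File "h.py", line 8, in world
    c=vision.camera_info(n) if cam is None else cam
      ~~~~~~~~~~~~~~~~~~^^^
ValueError: time passes only in moves, steps and waits
```

```bash
sed -i 's/^from rig import.*/from rig import r, vision, order\nCI={n:vision.camera_info(n) for n in ("top","scene","wrist")}/; s/vision.camera_info(n) if cam is None/CI[n] if cam is None/' h.py
python3 - <<'E'
from h import *
np.set_printoptions(precision=1,suppress=True)
dep=np.load('pics/top0_d.npy')
W=np.array([[world('top',u,v,dep[v,u]) if dep[v,u]>0 else [np.nan]*3 for u in range(512)] for v in range(384)]);np.save('pics/W.npy',W)
def box(u0,u1,v0,v1,z0,z1):
    m=np.zeros((384,512),bool);m[v0:v1,u0:u1]=True
    return m&(W[...,2]>z0)&(W[...,2]<z1)
def fit(mask):
    pts=W[mask][:,:2].astype(np.float32);(c,rr)=cv2.minEnclosingCircle(pts);return np.array(c),rr,len(pts)
print('table z',np.nanmedian(W[200:260,120:160,2]),'hob',np.nanmedian(W[130:145,330:350,2]),'pan floor',np.nanmedian(W[155:175,285:305,2]),'melt floor',np.nanmedian(W[168:178,160:170,2]))
print('melter rim',fit(box(140,185,150,195,88,112)))
print('pan rim',fit(box(268,325,135,196,116,135)))
print('knob',fit(box(325,375,135,185,130,200)),np.nanmax(W[135:185,325:375,2]))
for n,v in dict(jug=(180,215,170,202,100,120),can=(185,225,105,145,110,145),ram=(225,255,192,222,35,60),sug=(378,408,170,196,90,112)).items(): print(n,fit(box(*v)))
E
```

```text
table z 0.4660130759357344 hob 60.381925727087946 pan floor 65.89891297265399 melt floor 5.207938807238634
melter rim (array([537.5, 394.1]), 82.89867401123047, 193)
pan rim (array([568.6, -64. ]), 109.95989227294922, 255)
knob (array([ 627.9, -279. ]), 64.6307144165039, 301) 161.98604271553972
jug (array([513., 271.]), 49.541683197021484, 120)
can (array([731.1, 244.7]), 38.26155090332031, 344)
ram (array([441.6, 111.3]), 41.26881790161133, 109)
sug (array([ 540.7, -444.2]), 31.840152740478516, 242)
```

```bash
cat >> h.py <<'E'
def st():
    s=r.sense();R=Ro.from_euler('xyz',s['tcp_rot'])
    M=R.as_matrix();print('t',round(s['clock'],2),'pos',s['eef_pos'].round(1),'jawdir',np.degrees(np.arctan2(M[1,2],M[0,2])).round(1),'x',M[:,0].round(3),'z',M[:,2].round(3),'op',round(s['opening'],3),'F',s['contact_force'].round(1),'q',s['qpos'].round(2))
    return s,M
E
python3 - <<'E'
from h import *
st()
E
```

```text
t 0.1 pos [ 235.6 -578.4  230.6] jawdir -67.8 x [-0.     0.001 -1.   ] z [ 0.377 -0.926 -0.001] op 1.006 F [-0.2  0.5 -0.9] q [-1.19  0.35  1.63 -0.    1.16 -0.  ]
```

Call:
{"fn": "step_arm", "kwargs": {
  "rows": [
    [20,40,20,0,0,0.07,85],
    [45,90,40,0,0,0.14,85],
    [75,145,60,0,0,0.22,85],
    [105,200,80,0,0,0.32,85],
    [130,255,90,0,0,0.42,85],
    [150,310,100,0,0,0.52,85],
    [170,365,100,0,0,0.62,85],
    [185,420,100,0,0,0.72,85]
  ]
}}

```text
clock: 1.1
eef_pos: [421.0, -156.5, 330.7]
tcp_rot: [2.912, 1.57, 2.451]
contact_force: [0.7, -0.1, 0.3]
opening: 0.997
```

Call:
{"fn": "step_arm", "kwargs": {
  "rows": [
    [10,60,0,0,0,0.12,85],
    [20,120,0,0,0,0.24,85],
    [30,180,0,0,0,0.36,85],
    [40,240,0,0,0,0.48,85],
    [50,300,0,0,0,0.6,85],
    [60,360,-10,0,0,0.72,85],
    [60,420,-15,0,0,0.84,85],
    [60,480,-20,0,0,0.96,85]
  ]
}}

```text
clock: 2.1
eef_pos: [480.6, 325.5, 310.1]
tcp_rot: [-3.11, 1.569, -2.606]
contact_force: [0.9, -0.6, 1.1]
opening: 0.994
```

```bash
python3 - <<'E'
from h import *
st()
E
```

```text
t 2.1 pos [480.6 325.5 310.1] jawdir 28.8 x [-0.001 -0.001 -1.   ] z [ 0.876  0.482 -0.001] op 0.994 F [ 0.9 -0.6  1.1] q [0.59 0.22 1.64 0.   1.29 0.09]
```

Tracking is exact. Next I move over the handle and look with the wrist camera.

Call:
{"fn": "step_arm", "kwargs": {
  "rows": [
    [5,40,0,0,0,0.02,85],
    [10,80,-10,0,0,0.05,85],
    [15,115,-20,0,0,0.08,85],
    [20,140,-40,0,0,0.09,85],
    [24,157,-60,0,0,0.09,85],
    [24,157,-80,0,0,0.09,85],
    [24,157,-90,0,0,0.09,85],
    [24,157,-90,0,0,0.09,85]
  ]
}}

```text
clock: 3.1
eef_pos: [504.3, 481.4, 219.5]
tcp_rot: [-2.994, 1.568, -2.401]
contact_force: [-0.6, -1.1, -0.3]
opening: 0.997
```

```bash
cat >> h.py <<'E'
def wcam(s):
    R=Ro.from_euler('xyz',s['tcp_rot']).as_matrix();T=np.array(CI['wrist']['tool_from_camera'])
    return dict(K=CI['wrist']['K'],origin=R@T[:3,3]+s['eef_pos'],attitude=R@T[:3,:3])
def gw(name):
    import pickle
    s,M=st();c=wcam(s);pickle.dump(c,open(f'pics/{name}.pkl','wb'));save('wrist',name);return c
def lw(name):
    import pickle;return pickle.load(open(f'pics/{name}.pkl','rb'))
E
python3 - <<'E'
from h import *
gw('w1')
E
```

```text
t 3.1 pos [504.3 481.4 219.5] jawdir 34.0 x [-0.002 -0.002 -1.   ] z [ 0.829  0.559 -0.003] op 0.997 F [-0.6 -1.1 -0.3] q [0.76 0.48 1.47 0.   1.2  0.17]
```

View pics/w1.png

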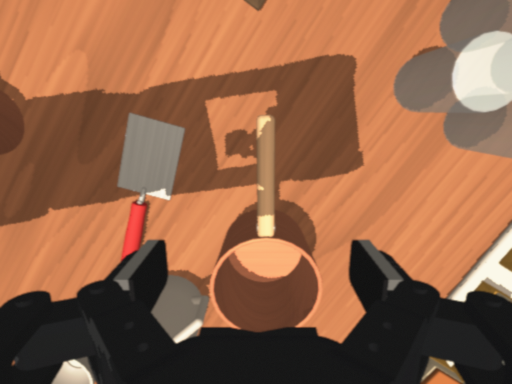

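The wrist picture shows the handle from its tip at (265,117) to the pot at (265,235), with the rim spanning columns 210 to 321. I convert these to positions.

```bash
python3 - <<'E'
from h import *
np.set_printoptions(precision=1,suppress=True)
c=lw('w1');d=np.load('pics/w1_d.npy')
for uv in((265,118),(265,140),(265,180),(265,220)):
    print(uv,world('wrist',*uv,d[uv[1],uv[0]],c),onplane('wrist',*uv,97,c))
P=[onplane('wrist',u,v,100,c) for u,v in((210,285),(321,285),(265,238))]
print(P,np.linalg.norm(P[0]-P[1]))
E
```

```text
(265, 118) [474.8 534.1  96.6] [474.7 534.1  97. ]
(265, 140) [485.1 519.   97.2] [485.1 518.9  97. ]
(265, 180) [504.9 489.9  96.6] [504.8 490.   97. ]
(265, 220) [526.1 458.9  96.9] [526.1 458.9  97. ]
[array([518.9, 375. , 100. ]), array([607.6, 435.1, 100. ]), array([535.3, 445.2, 100. ])] 107.1453541871216
```

Call:
{"fn": "step_arm", "kwargs": {
  "rows": [
    [1,3,-20,0,0,0,70],
    [2,6,-45,0,0,0.005,60],
    [2,6,-70,0,0,0.005,60],
    [2,6,-95,0,0,0.005,60],
    [2,6,-115,0,0,0.005,60],
    [2,6,-132,0,0,0.005,60],
    [2,6,-145,0,0,0.005,60],
    [2,6,-148,0,0,0.005,60]
  ]
}}

```text
clock: 4.15
eef_pos: [506.4, 487.6, 71.5]
tcp_rot: [-3.025, 1.568, -2.427]
contact_force: [0.7, 0.1, 0.1]
opening: 0.702
```

Call:
{"fn": "step_arm", "kwargs": {
  "rows": [
    [0,0,-0.5,0,0,0,40],
    [0,0,-0.5,0,0,0,20],
    [0,0,-0.5,0,0,0,5],
    [0,0,-0.5,0,0,0,0],
    [0,0,-0.5,0,0,0,0],
    [0,0,-0.5,0,0,0,0],
    [0,0,-0.5,0,0,0,0],
    [0,0,-0.5,0,0,0,0]
  ],
  "force": 100
}}

```text
clock: 5.15
eef_pos: [506.8, 488.2, 71.8]
tcp_rot: [2.992, 1.57, -2.693]
contact_force: [-0.8, 1.2, 6.9]
opening: 0.164
```

Call:
{"fn": "step_arm", "kwargs": {
  "rows": [
    [0,0,1,0,0,0,0],
    [0,0,3,0,0,0,0],
    [0,0,6,0,0,0,0],
    [0,0,11,0,0,0,0],
    [0,0,17,0,0,0,0],
    [0,0,24,0,0,0,0],
    [0,0,28,0,0,0,0],
    [0,0,30,0,0,0,0]
  ]
}}

```text
clock: 6.15
eef_pos: [506.9, 488.3, 102.3]
tcp_rot: [2.598, 1.57, -3.087]
contact_force: [0.0, 0.0, -3.6]
opening: 0.169
```

```bash
python3 - <<'E'
from h import *
gw('w2')
save('scene','s2')
E
```

```text
t 6.15 pos [506.9 488.3 102.3] jawdir 34.3 x [-0. -0. -1.] z [ 0.826  0.563 -0.   ] op 0.169 F [ 0.   0.  -3.6] q [0.76 0.6  1.55 0.   1.   0.17]
```

View pics/w2.png

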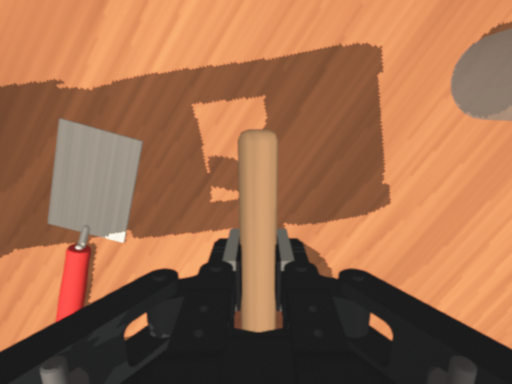

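View pics/s2.png

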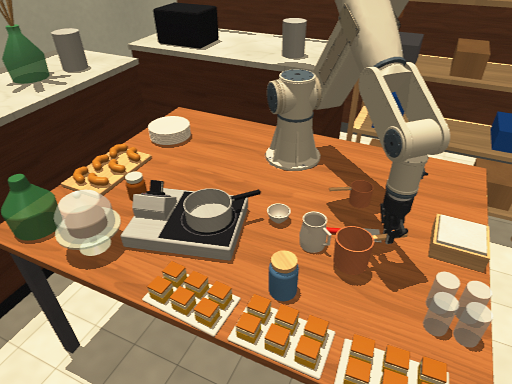

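The pot is held by its handle, with 3.6 N on the wrist, and looks upright. I check the handle's slope from depth.

```bash
python3 - <<'E'
from h import *
np.set_printoptions(precision=1,suppress=True)
c=lw('w2');d=np.load('pics/w2_d.npy')
for v in(140,160,180,200,220,240,260,280):
    print(world('wrist',258,v,d[v,258],c), world('wrist',248,v,d[v,248],c)[2],world('wrist',268,v,d[v,268],c)[2])
E
```

```text
[475.5 533.6 126.5] 127.15307134347648 127.48905981344345
[479.7 527.4 127.4] 127.78677146217262 126.8360091418073
[484.3 520.7 126.7] 127.46542439976497 127.34670463186418
[488.8 514.  127.1] 127.865763161409 127.50438085949081
[469.6 542.4 244.7] 126.90408727048664 126.3305569547943
[498.5 499.8 127.5] 127.06302907313942 126.93933292520435
[503.9 491.8 126.4] 126.83914529067786 126.20926787553798
[508.6 484.9 128.4] 126.42823064587998 127.17141892538022
```

```bash
python3 - <<'E'
from h import *
from scipy.optimize import least_squares
np.set_printoptions(precision=1,suppress=True)
W=np.load('pics/W.npy')
m=np.zeros((384,512),bool);m[140:195,268:325]=True
q=W[m&(W[...,2]>121)&(W[...,2]<130)]
q=q[(np.hypot(q[:,0]-595,q[:,1]+84)<90)]
ang=np.degrees(np.arctan2(q[:,1]+84,q[:,0]-595));q=q[abs((ang-139+180)%360-180)>12]
f=least_squares(lambda x:np.hypot(q[:,0]-x[0],q[:,1]-x[1])-x[2],[595,-84,78],loss='soft_l1');print(len(q),f.x,abs(f.fun).mean())
print(sorted(((ang+360)%360//30).astype(int).tolist()).__repr__()[:50])
# intensity check edge of rim from the picture for outer edge
q=W[m&(W[...,2]>62)&(W[...,2]<69)];q=q[np.hypot(q[:,0]-595,q[:,1]+84)<73]
print('floor',cv2.minEnclosingCircle(q[:,:2].astype(np.float32)),q[:,0].min(),q[:,0].max(),q[:,1].min(),q[:,1].max())
h=W[190:206,255:275].reshape(-1,3);h=h[(h[:,2]>110)&(h[:,2]<125)];print('handle',h.mean(0),h.min(0),h.max(0))
E
```

```text
115 [591.6 -84.5  77.5] 1.0927975642513594
[0, 0, 0, 0, 0, 0, 0, 0, 0, 1, 1, 1, 1, 1, 1, 1, 1
floor ((594.9683227539062, -84.42925262451172), 72.46477508544922) 523.2260022102023 665.1434763579243 -154.9880298851534 -13.840889767769205
handle [477.1  19.4 119.7] [449.1 -13.3 111.5] [503.7  43.2 124.9]
```

Call:
{"fn": "step_arm", "kwargs": {
  "rows": [
    [0,0,10,0,0,0,0],
    [0,0,25,0,0,0,0],
    [0,0,45,0,0,0,0],
    [0,0,70,0,0,0,0],
    [0,0,95,0,0,0,0],
    [0,0,120,0,0,0,0],
    [0,0,140,0,0,0,0],
    [0,0,150,0,0,0,0]
  ]
}}

```text
clock: 7.25
eef_pos: [507.2, 488.6, 254.2]
tcp_rot: [0.352, 1.569, 0.95]
contact_force: [-0.6, 1.0, -2.9]
opening: 0.167
```

Call:
{"fn": "step_arm", "kwargs": {
  "rows": [
    [5,-10,0,0,0,-0.03,0],
    [12,-30,0,0,0,-0.09,0],
    [22,-60,0,0,0,-0.17,0],
    [34,-98,0,0,0,-0.26,0],
    [46,-138,0,0,0,-0.36,0],
    [58,-180,0,0,0,-0.46,0],
    [71,-222,0,0,0,-0.56,0],
    [84,-264,0,0,0,-0.66,0]
  ]
}}

```text
clock: 8.25
eef_pos: [591.0, 221.5, 253.2]
tcp_rot: [-1.161, 1.57, -1.229]
contact_force: [-0.5, 0.3, -3.8]
opening: 0.167
```

Call:
{"fn": "step_arm", "kwargs": {
  "rows": [
    [11,-40,0,0,0,-0.1,0],
    [23,-80,0,0,0,-0.2,0],
    [35,-120,0,0,0,-0.3,0],
    [46,-155,0,0,0,-0.4,0],
    [55,-185,0,0,0,-0.48,0],
    [61,-207,0,0,0,-0.53,0],
    [65,-220,0,0,0,-0.55,0],
    [65,-221,0,0,0,-0.56,0]
  ]
}}

```text
clock: 9.25
eef_pos: [656.0, -0.2, 252.9]
tcp_rot: [-1.917, 1.57, -2.547]
contact_force: [0.9, 0.7, -3.5]
opening: 0.163
```

```bash
python3 - <<'E'
from h import *
gw('w3')
p,d=save('top','t3');save('scene','s3')
cv2.imwrite('pics/t3c.png',cv2.resize(p[90:230,210:400,::-1],(760,560),interpolation=cv2.INTER_CUBIC))
E
```

```text
t 9.25 pos [ 6.560e+02 -2.000e-01  2.529e+02] jawdir -36.1 x [-0.001 -0.    -1.   ] z [ 0.808 -0.589 -0.   ] op 0.163 F [ 0.9  0.7 -3.5] q [-0.    0.38  1.54 -0.    1.22  0.63]
```

View pics/s3.png

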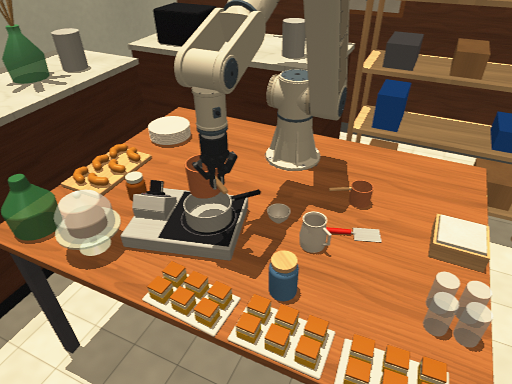

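View pics/w3.png

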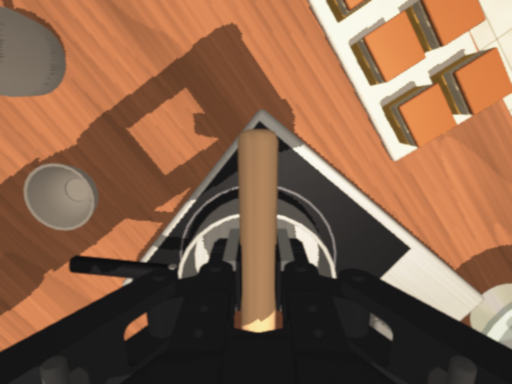

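View pics/t3c.png

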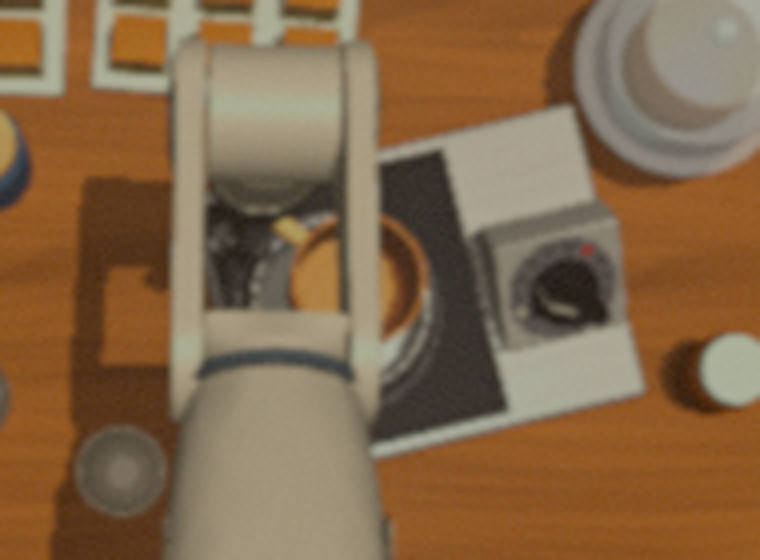

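```bash
python3 - <<'E'
from h import *
from scipy.optimize import least_squares
np.set_printoptions(precision=1,suppress=True)
c=lw('w3');d=np.load('pics/w3_d.npy');K=c['K']
v,u=np.mgrid[0:384,0:512]
X=np.stack([(u-K[0,2])/K[0,0]*d,(v-K[1,2])/K[1,1]*d,d],-1)@c['attitude'].T+c['origin']
m=(X[...,2]>122)&(X[...,2]<129)&(d>0)
q=X[m];rr=np.hypot(q[:,0]-593,q[:,1]+84);q=q[(rr>65)&(rr<90)]
a=np.degrees(np.arctan2(q[:,1]+84,q[:,0]-593));q=q[abs((a-139+180)%360-180)>12]
for R in (None,78):
  g=(lambda x:np.hypot(q[:,0]-x[0],q[:,1]-x[1])-(x[2] if R is None else R))
  f=least_squares(g,[593,-84,78],loss='soft_l1');print(len(q),f.x,abs(f.fun).mean())
h=X[m&(np.hypot(X[...,0]-593,X[...,1]+84)>95)];h=h[np.hypot(h[:,0]-593,h[:,1]+84)<200]
q2=X[255:275,75:170].reshape(-1,3);q2=q2[(q2[:,2]>105)&(q2[:,2]<130)];print(q2.mean(0),q2[q2[:,1].argmax()],q2[q2[:,1].argmin()])
# handle
for vv in(140,170,200,230,280):print(X[vv,258])
E
```

```text
741 [592.7 -82.7  77.1] 1.0148083962067282
741 [591.9 -83.6  78. ] 1.0374262560563843
[488.5  16.5 118.7] [459.8  47.5 110.6] [531.3 -18.  117.6]
[688.2  44.1 277.8]
[681.4  34.9 278.6]
[674.1  24.8 277.4]
[666.6  14.6 278. ]
[653.1  -3.9 278.3]
```

Call:
{"fn": "step_arm", "kwargs": {
  "rows": [
    [1,4,-5,0,0,0,0],
    [1,4,-17,0,0,0,0],
    [1,4,-33,0,0,0,0],
    [1,4,-50,0,0,0,0],
    [1,4,-67,0,0,0,0],
    [1,4,-82,0,0,0,0],
    [1,4,-93,0,0,0,0],
    [1,4,-98,0,0,0,0]
  ]
}}

```text
clock: 10.4
eef_pos: [656.6, 5.3, 154.3]
tcp_rot: [-2.377, 1.57, -3.005]
contact_force: [-0.4, 0.9, -3.8]
opening: 0.165
```

Call:
{"fn": "step_arm", "kwargs": {
  "rows": [
    [0,0,-2,0,0,0,0],
    [0,0,-4,0,0,0,0],
    [0,0,-6,0,0,0,0],
    [0,0,-8,0,0,0,0],
    [0,0,-10,0,0,0,0],
    [0,0,-12,0,0,0,0],
    [0,0,-14,0,0,0,0],
    [0,0,-15,0,0,0,0]
  ]
}}

```text
clock: 11.4
eef_pos: [656.5, 5.3, 139.1]
tcp_rot: [-2.393, 1.569, -3.021]
contact_force: [0.2, 0.2, -2.8]
opening: 0.168
```

Call:
{"fn": "step_arm", "kwargs": {
  "rows": [
    [0,0,-0.5,0,0,0,0],
    [0,0,-1,0,0,0,0],
    [0,0,-1.5,0,0,0,0],
    [0,0,-2,0,0,0,0],
    [0,0,-2.3,0,0,0,0],
    [0,0,-2.6,0,0,0,0],
    [0,0,-2.8,0,0,0,0],
    [0,0,-3,0,0,0,0]
  ]
}}

```text
clock: 12.4
eef_pos: [657.0, 5.5, 136.8]
tcp_rot: [3.131, 1.571, 2.504]
contact_force: [0.3, 3.6, 6.5]
opening: 0.169
```

Contact: the vertical force went from -3 to +6.5 N. I release.

Call:
{"fn": "step_arm", "kwargs": {
  "rows": [
    [0,0,0,0,0,0,16],
    [0,0,0,0,0,0,18],
    [0,0,0,0,0,0,22],
    [0,0,0,0,0,0,28],
    [0,0,0,0,0,0,36],
    [0,0,0,0,0,0,40],
    [0,0,0,0,0,0,40],
    [0,0,0,0,0,0,40]
  ]
}}

```text
clock: 13.4
eef_pos: [657.1, 5.5, 136.9]
tcp_rot: [2.73, 1.571, 2.102]
contact_force: [0.7, -0.0, -0.4]
opening: 0.467
```

Call:
{"fn": "step_arm", "kwargs": {
  "rows": [
    [0,0,8,0,0,0,40],
    [0,0,20,0,0,0,40],
    [0,0,35,0,0,0,40],
    [0,0,55,0,0,0,40],
    [0,0,80,0,0,0,40],
    [0,0,110,0,0,0,40],
    [0,0,140,0,0,0,40],
    [0,0,160,0,0,0,40]
  ]
}}

```text
clock: 14.4
eef_pos: [657.5, 5.5, 300.1]
tcp_rot: [0.684, 1.568, 0.056]
contact_force: [0.8, -0.0, 0.1]
opening: 0.468
```

```bash
python3 - <<'E'
from h import *
gw('w4')
save('scene','s4')
E
```

```text
t 14.4 pos [657.5   5.5 300.1] jawdir -36.0 x [ 0.003  0.    -1.   ] z [ 0.809 -0.587  0.002] op 0.468 F [ 0.8 -0.   0.1] q [0.01 0.35 1.48 0.   1.31 0.63]
```

View pics/s4.png

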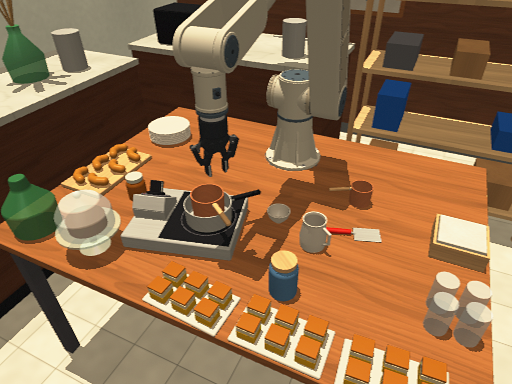

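View pics/w4.png

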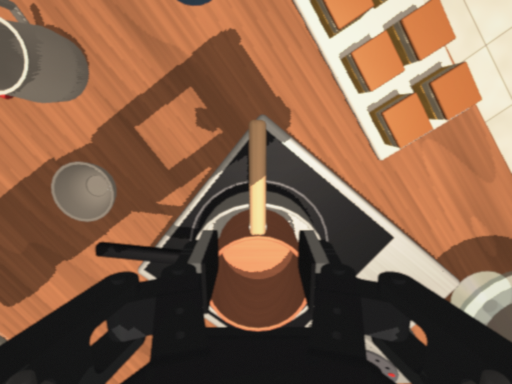

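The pot stands in the pan with its handle toward (258,120), about 80° from the pan's black handle, which ends at (98,250). Now I measure the knob from the first top image.

```bash
python3 - <<'E'
from h import *
np.set_printoptions(precision=1,suppress=True,linewidth=200)
W=np.load('pics/W.npy');p=np.load('pics/top0_p.npy')
yaw=np.radians(14.8);hx=np.array([np.cos(yaw),np.sin(yaw),0]);hy=np.array([-hx[1],hx[0],0])
n=np.cos(np.radians(35))*np.array([0,0,1])-np.sin(np.radians(35))*hx;print('n',n)
m=np.zeros((384,512),bool);m[138:180,328:370]=True
X=W[m];col=p[m].astype(int).sum(1)
h=X@n
hc=np.array([610.3,-160.5,0])
L=np.c_[(X-hc)@hx,(X-hc)@hy,X[:,2],h]
on=(L[:,0]>-78)&(L[:,0]<45)&(L[:,1]>-178)&(L[:,1]<-68)
hist,e=np.histogram(h[on],40);print(np.c_[e[:-1],hist])
bot=L[on];print(bot.min(0),bot.max(0))
face=np.median(h[on&(L[:,2]>80)])
for t in np.unique(np.round(h[on]))[::3]: pass
np.save('pics/knobX.npy',np.c_[X[on],h[on],L[on][:,:2]])
E
```

```text
n [-0.6 -0.1  0.8]
[[-261.1    6. ]
 [-258.4    5. ]
 [-255.6   10. ]
 [-252.8    6. ]
 [-250.1   14. ]
 [-247.3    8. ]
 [-244.5    4. ]
 [-241.8   18. ]
 [-239.    14. ]
 [-236.2   10. ]
 [-233.5   11. ]
 [-230.7   20. ]
 [-227.9   17. ]
 [-225.2   19. ]
 [-222.4   31. ]
 [-219.6   19. ]
 [-216.9   50. ]
 [-214.1   94. ]
 [-211.3  139. ]
 [-208.5  137. ]
 [-205.8  109. ]
 [-203.    47. ]
 [-200.2   50. ]
 [-197.5   28. ]
 [-194.7   16. ]
 [-191.9    4. ]
 [-189.2    5. ]
 [-186.4    6. ]
 [-183.6    5. ]
 [-180.9    6. ]
 [-178.1    4. ]
 [-175.3    5. ]
 [-172.6   10. ]
 [-169.8    5. ]
 [-167.     6. ]
 [-164.3   14. ]
 [-161.5   27. ]
 [-158.7   17. ]
 [-155.9    7. ]
 [-153.2    4. ]]
[ -77.9 -177.8   52.5 -261.1] [  42.1  -68.   162.  -150.4]
```

```bash
python3 - <<'E'
from h import *
np.set_printoptions(precision=1,suppress=True,linewidth=200)
Q=np.load('pics/knobX.npy')
yaw=np.radians(14.8);hx=np.array([np.cos(yaw),np.sin(yaw),0]);hy=np.array([-hx[1],hx[0],0])
n=np.cos(np.radians(35))*np.array([0,0,1])-np.sin(np.radians(35))*hx
e1=np.cross(hy,n);  # up-slope
b=Q[(Q[:,3]>-166)];X=b[:,:3];c=X.mean(0);print(len(b),'top ctr',c,'hob xy',b[:,4:].mean(0))
ab=np.c_[(X-c)@e1,(X-c)@hy];print(e1,ab.min(0),ab.max(0));w,v=np.linalg.eigh(np.cov(ab.T));print(np.sqrt(w),v[:,1])
(cc,sz,an)=cv2.minAreaRect(ab.astype(np.float32));print(cc,sz,an)
print('grip',c-14*n)
E
```

```text
73 top ctr [ 585.4 -290.9  149.8] hob xy [ -57.4 -119.7]
[0.8 0.2 0.6] [-19.5 -30.6] [18.7 25.6]
[ 4.9 17.9] [0.5 0.9]
(-1.19504976272583, -1.5245037078857422) (62.18745040893555, 16.858081817626953) 60.469825744628906
grip [ 593.2 -288.8  138.4]
```

```bash
cat >> h.py <<'E'
yaw=np.radians(14.8);hx=np.array([np.cos(yaw),np.sin(yaw),0]);hy=np.array([-hx[1],hx[0],0])
n=np.cos(np.radians(35))*np.array([0,0,1])-np.sin(np.radians(35))*hx;e1=np.cross(hy,n)
def tgt(j):
    j=j/np.linalg.norm(j);return np.c_[-n,np.cross(j,-n),j]
def delta(Rt,M): return Ro.from_matrix(Rt@M.T).as_rotvec()
E
python3 - <<'E'
from h import *
s,M=st();print('n',n,'e1',e1)
j=.87*e1-.5*hy
print(delta(tgt(j),M), np.array([593,-289,138])+130*n-s['eef_pos'])
E
```

```text
t 14.5 pos [658.4   5.5 300.9] jawdir -36.0 x [ 0.005  0.    -1.   ] z [ 0.809 -0.587  0.004] op 0.472 F [-0.3  0.4  0.8] q [0.01 0.35 1.48 0.   1.3  0.63]
n [-0.55454711 -0.14651767  0.81915204] e1 [0.79197536 0.20924891 0.57357644]
[ 0.04554993 -0.60701406  0.35293848] [-137.46559097 -313.55303869  -56.40428346]
```

Call:
{"fn": "step_arm", "kwargs": {
  "rows": [
    [-15,-35,0,0,-0.05,0.03,60],
    [-35,-75,0,0,-0.12,0.07,70],
    [-55,-120,0,0.01,-0.2,0.12,85],
    [-75,-165,0,0.02,-0.29,0.17,85],
    [-95,-210,-5,0.03,-0.38,0.22,85],
    [-112,-255,-15,0.04,-0.47,0.28,85],
    [-128,-290,-25,0.04,-0.55,0.32,85],
    [-137,-313,-35,0.045,-0.607,0.353,85]
  ]
}}

```text
clock: 15.5
eef_pos: [520.1, -309.0, 265.6]
tcp_rot: [0.518, 0.958, 0.255]
contact_force: [-0.4, 0.4, -0.2]
opening: 0.997
```

```bash
python3 - <<'E'
from h import *
gw('w5')
save('top','t5')
E
```

```text
t 15.5 pos [ 520.1 -309.   265.6] jawdir -20.3 x [ 0.557  0.145 -0.818] z [ 0.812 -0.3    0.5  ] op 0.997 F [-0.4  0.4 -0.2] q [-0.83  0.17  1.95  0.74  0.86 -1.02]
```

View pics/w5.png

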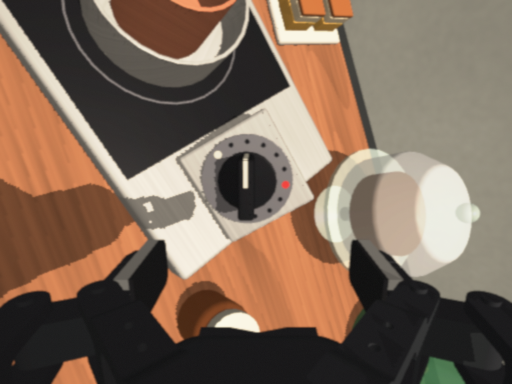

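View pics/t5.png

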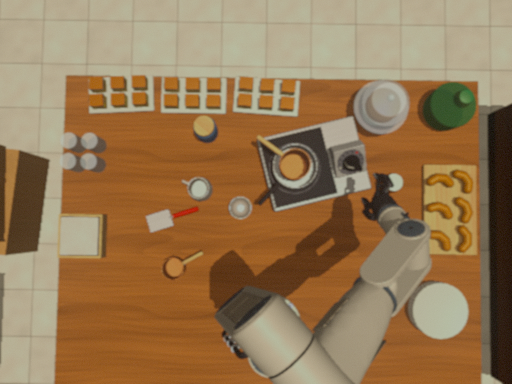

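Wrist view: the knob bar runs from (246,152) to (247,219) with the pointer up. The white dot is at (218,155) and the red dot at (286,184). The pointer is therefore about 49° clockwise of off, which is level 2, so it needs four clicks (96°). Next I refine the knob centre from depth.

```bash
python3 - <<'E'
from h import *
np.set_printoptions(precision=2,suppress=True,linewidth=200)
p=np.load('pics/w5_p.npy');cv2.imwrite('pics/w5c.png',cv2.resize(p[120:240,180:320,::-1],(700,600),interpolation=cv2.INTER_CUBIC))
c=lw('w5');d=np.load('pics/w5_d.npy');K=c['K'];v,u=np.mgrid[0:384,0:512]
X=np.stack([(u-K[0,2])/K[0,0]*d,(v-K[1,2])/K[1,1]*d,d],-1)@c['attitude'].T+c['origin']
# face plane fit from console corner patches
f=np.concatenate([X[y-3:y+4,x-3:x+4].reshape(-1,3) for x,y in((262,124),(198,170),(235,228),(300,195))])
cc=f.mean(0);nn=np.linalg.svd(f-cc)[2][2];nn*=np.sign(nn[2]);print('face n',nn,'expected',n,'tilt',np.degrees(np.arccos(nn[2])),'yaw',np.degrees(np.arctan2(-nn[1],-nn[0])),'h',cc@n)
S=X[135:235,200:300].reshape(-1,3);hh=(S-cc)@n
b=S[(hh>46)&(hh<58)];print(len(b),np.median((b-cc)@n))
ab=np.c_[(b-cc)@e1,(b-cc)@hy].astype(np.float32);ct,sz,an=cv2.minAreaRect(ab);print(ct,sz,an)
ctr=cc+ct[0]*e1+ct[1]*hy;top=np.median((b-cc)@n);g=ctr+38*n;print('grip via face',g,' via top',ctr+(top-14)*n)
box=cv2.boxPoints((ct,sz,an));print(box)
k=[box[i]-box[(i+1)%4] for i in range(2)];k=max(k,key=np.linalg.norm);bd=k[0]*e1+k[1]*hy;bd/=np.linalg.norm(bd);print('bar dir',bd,'jaw ang',np.degrees(np.arctan2(k[1],k[0])))
s,M=st();j=np.cross(bd,n);j*=np.sign(j@M[:,2]);print('j',j,'jaw err deg',np.degrees(np.arccos(j@M[:,2])))
print('rot',delta(tgt(j),M),'tcp(18.7 beyond) shift',ctr+38*n-18.7*n-s['eef_pos'])
E
```

```text
face n [-0.6 -0.4  0.7] expected [-0.55 -0.15  0.82] tilt 45.91148870520684 yaw 34.02503535778021 h -208.77185168632616
1000 48.47400381479075
(-1.0490999221801758, 2.2196617126464844) (59.48942947387695, 15.478838920593262) 59.80755615234375
grip via face [ 589.17 -290.43  138.43]  via top [ 591.12 -289.91  135.54]
[[-22.7  -19.6 ]
 [ -9.32 -27.38]
 [ 20.6   24.04]
 [  7.22  31.82]]
bar dir [-0.18 -0.94 -0.29] jaw ang -120.192444
t 15.6 pos [ 518.9 -309.7  263.5] jawdir -20.5 x [ 0.55  0.14 -0.82] z [ 0.81 -0.3   0.5 ] op 0.997 F [ 0.3 -0.  -0.7] q [-0.83  0.17  1.95  0.74  0.86 -1.02]
j [ 0.81 -0.31  0.5 ] jaw err deg 0.11365699042659788
rot [ 0. -0. -0.] tcp(18.7 beyond) shift [  80.69   21.99 -140.42]
```

View pics/w5c.png

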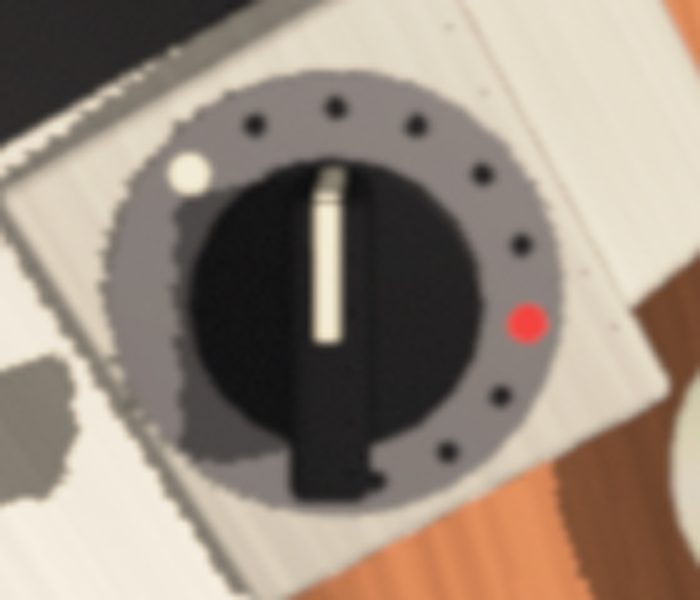

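Call:
{"fn": "step_arm", "kwargs": {
  "rows": [
    [0,0,-24,0,0,0,70],
    [9,3,-39,0,0,0,60],
    [23,6,-56,0,0,0,60],
    [37,10,-77,0,0,0,60],
    [51,14,-98,0,0,0,60],
    [65,18,-118,0,0,0,60],
    [76,21,-134,0,0,0,60],
    [81,22,-141,0,0,0,60]
  ],
  "force": 50
}}

```text
clock: 16.6
eef_pos: [600.6, -286.5, 121.5]
tcp_rot: [0.525, 0.961, 0.259]
contact_force: [-0.4, -0.4, 0.5]
opening: 0.703
```

```bash
python3 - <<'E'
from h import *
s,M=st();print(s['eef_pos']-(np.array([591.1,-289.9,135.5])-15.7*n), delta(tgt(M[:,2]-M[:,2]@n*n),M))
gw('w6')
E
```

```text
t 16.6 pos [ 600.6 -286.5  121.5] jawdir -20.4 x [ 0.553  0.147 -0.82 ] z [ 0.814 -0.303  0.495] op 0.703 F [-0.4 -0.4  0.5] q [-0.69  0.44  1.96  0.99  0.59 -1.23]
[ 0.79199343  1.11078075 -1.09903517] [-0.00014537 -0.00146487 -0.00036056]
t 16.6 pos [ 600.6 -286.5  121.5] jawdir -20.4 x [ 0.553  0.147 -0.82 ] z [ 0.814 -0.303  0.495] op 0.703 F [-0.4 -0.4  0.5] q [-0.69  0.44  1.96  0.99  0.59 -1.23]
```

View pics/w6.png

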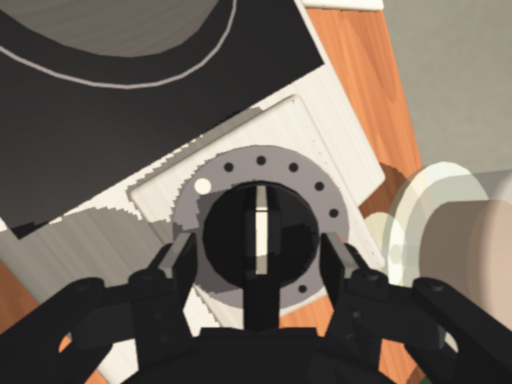

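The bar, at column 262, is centred between the fingers at about 190 and 332. I close on it.

Call:
{"fn": "step_arm", "kwargs": {
  "rows": [
    [0,0,0,0,0,0,40],
    [0,0,0,0,0,0,20],
    [0,0,0,0,0,0,5],
    [0,0,0,0,0,0,0],
    [0,0,0,0,0,0,0],
    [0,0,0,0,0,0,0],
    [0,0,0,0,0,0,0],
    [0,0,0,0,0,0,0]
  ],
  "force": 50
}}

```text
clock: 17.65
eef_pos: [601.2, -287.4, 122.5]
tcp_rot: [0.523, 0.96, 0.257]
contact_force: [0.0, -0.3, 6.6]
opening: 0.179
```

```bash
python3 - <<'E'
from h import *
st()
g=np.array([591.1,-289.9,135.5])
for k in(1,): print('rotvec per rad',-n)
E
```

```text
t 17.65 pos [ 601.2 -287.4  122.5] jawdir -20.4 x [ 0.555  0.146 -0.819] z [ 0.813 -0.303  0.497] op 0.179 F [ 0.  -0.3  6.6] q [-0.69  0.44  1.96  0.99  0.59 -1.23]
rotvec per rad [ 0.55454711  0.14651767 -0.81915204]
```

Call:
{"fn": "step_arm", "kwargs": {
  "rows": [
    [0,0,0,0.055,0.015,-0.082,0],
    [0,0,0,0.111,0.029,-0.164,0],
    [0,0,0,0.166,0.044,-0.246,0],
    [0,0,0,0.222,0.059,-0.328,0],
    [0,0,0,0.277,0.073,-0.41,0],
    [0,0,0,0.333,0.088,-0.491,0],
    [0,0,0,0.388,0.103,-0.573,0],
    [0,0,0,0.444,0.117,-0.655,0]
  ]
}}

```text
clock: 18.65
eef_pos: [601.5, -287.5, 122.8]
tcp_rot: [1.327, 0.96, 0.257]
contact_force: [5.1, 0.1, -2.1]
opening: 0.179
```

```bash
python3 - <<'E'
from h import *
s,M=st();print(s['wrist_torque'])
E
```

```text
t 18.65 pos [ 601.5 -287.5  122.8] jawdir -63.7 x [ 0.555  0.146 -0.819] z [ 0.438 -0.888  0.139] op 0.179 F [ 5.1  0.1 -2.1] q [-0.69  0.44  1.96  0.99  0.59 -0.43]
[ 0.01336643 -0.23903235 -0.05231738]
```

Call:
{"fn": "step_arm", "kwargs": {
  "rows": [
    [0,0,0,0.067,0.018,-0.098,0],
    [0,0,0,0.133,0.035,-0.197,0],
    [0,0,0,0.2,0.053,-0.295,0],
    [0,0,0,0.266,0.07,-0.393,0],
    [0,0,0,0.333,0.088,-0.491,0],
    [0,0,0,0.4,0.106,-0.59,0],
    [0,0,0,0.466,0.123,-0.688,0],
    [0,0,0,0.488,0.129,-0.721,0]
  ]
}}

```text
clock: 19.65
eef_pos: [601.6, -287.9, 122.9]
tcp_rot: [2.208, 0.96, 0.256]
contact_force: [6.0, -1.2, -3.1]
opening: 0.178
```

```bash
python3 - <<'E'
from h import *
s,M=st();print(s['wrist_torque'])
gw('w7')
E
```

```text
t 19.65 pos [ 601.6 -287.9  122.9] jawdir -106.6 x [ 0.555  0.145 -0.819] z [-0.269 -0.901 -0.341] op 0.178 F [ 6.  -1.2 -3.1] q [-0.69  0.44  1.96  0.99  0.59  0.46]
[-0.21648812 -0.30668398 -0.12268863]
t 19.65 pos [ 601.6 -287.9  122.9] jawdir -106.6 x [ 0.555  0.145 -0.819] z [-0.269 -0.901 -0.341] op 0.178 F [ 6.  -1.2 -3.1] q [-0.69  0.44  1.96  0.99  0.59  0.46]
```

View pics/w7.png

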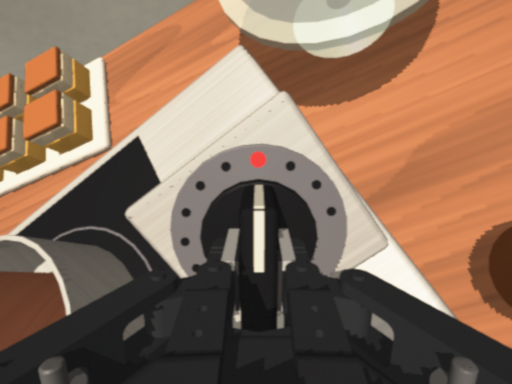

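The pointer (258,185–270) lines up with the red dot at (258,160). I release and back off along the axis.

Call:
{"fn": "step_arm", "kwargs": {
  "rows": [
    [0,0,0,0,0,0,20],
    [0,0,0,0,0,0,25],
    [0,0,0,0,0,0,35],
    [0,0,0,0,0,0,45],
    [0,0,0,0,0,0,50],
    [0,0,0,0,0,0,50],
    [-6,-1.5,8,0,0,0,50],
    [-14,-4,20,0,0,0,50]
  ]
}}

```text
clock: 20.7
eef_pos: [587.1, -291.8, 143.3]
tcp_rot: [2.21, 0.961, 0.256]
contact_force: [-0.3, 0.3, -0.9]
opening: 0.583
```

Call:
{"fn": "step_arm", "kwargs": {
  "rows": [
    [-8,-2,12,0,0,0,50],
    [-19,-5,28,0,0,0,50],
    [-33,-9,49,0,0,0,50],
    [-47,-12,70,0,0,0,50],
    [-61,-16,90,0,0,0,50],
    [-75,-20,111,0,0,0,50],
    [-85,-22,125,0,0,0,50],
    [-90,-24,133,0,0,0,50]
  ]
}}

```text
clock: 21.7
eef_pos: [496.4, -316.2, 277.4]
tcp_rot: [2.208, 0.96, 0.254]
contact_force: [0.0, -1.4, -0.1]
opening: 0.585
```

```bash
python3 - <<'E'
from h import *
gw('w8');p,d=save('top','t8');save('scene','s8')
cv2.imwrite('pics/t8c.png',cv2.resize(p[90:230,210:400,::-1],(760,560),interpolation=cv2.INTER_CUBIC))
E
```

```text
t 21.7 pos [ 496.4 -316.2  277.4] jawdir -106.7 x [ 0.555  0.144 -0.819] z [-0.27  -0.9   -0.341] op 0.585 F [ 0.  -1.4 -0.1] q [-0.88  0.14  1.96  0.72  0.9   0.66]
```

View pics/w8.png

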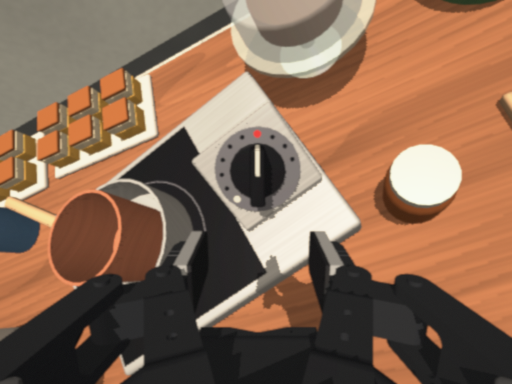

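View pics/t8c.png

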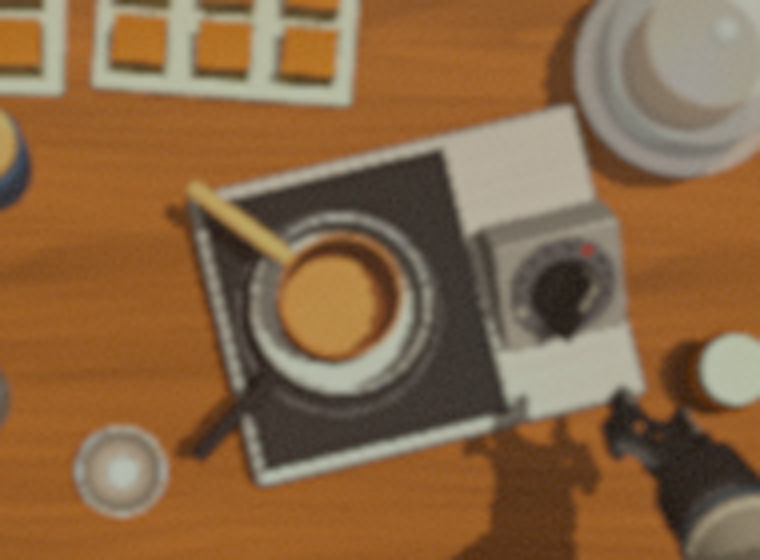

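View pics/s8.png

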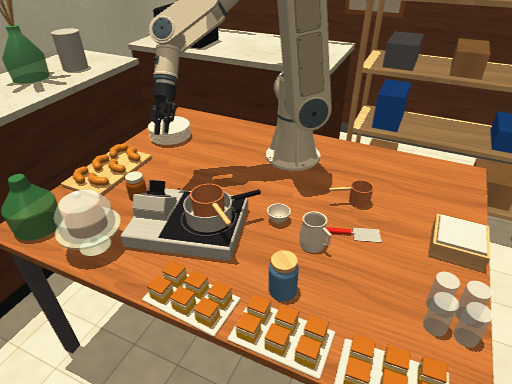

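Knob pointer sits on the red dot at (257,133), and the gripper is clear of everything. One last numeric check of pot and pan from the top depth.

```bash
python3 - <<'E'
from h import *
from scipy.optimize import least_squares
np.set_printoptions(precision=1,suppress=True)
d=np.load('pics/t8_d.npy');c=CI['top'];K=c['K'];v,u=np.mgrid[0:384,0:512]
X=np.stack([(u-K[0,2])/K[0,0]*d,(v-K[1,2])/K[1,1]*d,d],-1)@Att(c).T+c['origin']
S=X[130:205,252:330].reshape(-1,3)
def fc(z0,z1,r0,x0,tol,skip):
    q=S[(S[:,2]>z0)&(S[:,2]<z1)];q=q[abs(np.hypot(q[:,0]-x0[0],q[:,1]-x0[1])-r0)<tol]
    a=np.degrees(np.arctan2(q[:,1]-x0[1],q[:,0]-x0[0]));q=q[abs((a-skip+180)%360-180)>14]
    f=least_squares(lambda x:np.hypot(q[:,0]-x[0],q[:,1]-x[1])-r0,x0,loss='soft_l1');return f.x,len(q),np.median(q[:,2]), np.linalg.lstsq(np.c_[q[:,:2]-f.x,np.ones(len(q))],q[:,2],rcond=None)[0][:2]*1000
np.set_printoptions(precision=2,suppress=True)
print('pot rim',fc(158,172,53,[593,-84],9,54));print('pan rim',fc(120,131,78,[593,-84],9,139))
h=S[(S[:,2]>150)&(np.hypot(S[:,0]-593,S[:,1]+84)>65)];print('handle z',np.median(h[:,2]),'far end',h[np.hypot(h[:,0]-593,h[:,1]+84).argmax()])
fl=X[160:172,285:298].reshape(-1,3);print('pot floor z',np.median(fl[:,2]))
order.sign_off();
E
```

```text
pot rim (array([593.19, -81.1 ]), 113, np.float64(165.066391954447), array([4.71, 9.69]))
pan rim (array([591.51, -84.38]), 123, np.float64(126.03724306754611), array([-1.05,  3.27]))
handle z 162.36017940153965 far end [ 382.26   52.98 1801.57]
pot floor z 71.12063444413548
the job is handed in; nothing more can be done
```

The copper pot is standing upright in the water pan, the knob is on level six, and I handed the job in at about 22 s. Handing in gives no verdict, so these results come from my own last camera checks.

- **Pot:** I gripped it by its handle, turned it 70° on the way, and lowered it until it touched the pan floor. Its rim is at 165 mm and its inside floor at 71 mm, against about 165 and 70 expected. It is within about 10 mrad of level.
- **Pan:** The pot's centre is about 4 mm from the pan's. The pan's measured centre is 1–2 mm from where it was before the placing, though I did not measure the cooking ring's centre directly.
- **Handles:** They are about 85° apart, which puts their ends well over 200 mm apart.
- **Knob:** It started at level 2. I turned it four clicks clockwise and let go. The pointer sits on the red dot after release.
- **Gripper and bystanders:** The gripper is clear of everything. In the pictures the jug, jars, ramekin and spatula look unmoved. I did not measure them again.

Two readings were off. A plane fit of the console face (46° tilt) clearly caught points off the face, so I used the knob's bar top and the given slope instead. The search for the handle's end in the last script picked up a pixel with no reading, so I took the handle angle from the earlier wrist picture.

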